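# Rack the tire lever and present the valve caps

### The arm

A 7-joint arm with a two-finger parallel gripper is mounted at the origin on the work surface. World frame = base frame: x ahead of the robot, y to its left, z up, the work surface at z = 0. Lengths are in mm, angles in rad, forces in N, time in s.
With the tool pointing down it reaches from about 425 to 875 mm from the base axis. Payload 8.4 kg.
Tool frame: the origin (TCP) lies at the very end of the fingers, on their centre line; the grasp point (between the pads) lies 19 mm behind it; z points along the fingers, x is the direction in which the jaws open and shut, and the axes are right-handed (so a half turn about z gives the same grasp; the last joint's range is limited). The gripper opens to 85 mm and grips with 20 to 120 N. Pads are 22 mm wide; open, the fingers measure 114 mm over their backs; the gripper's body (76 mm by 85 mm) begins 54 mm behind the grasp point. The pads swing forward as they close: fully open they stand 13 mm farther back than shut.
Start: joints at [1.167, 0.333, 0.04, 1.465, -0.013, 1.343, -0.059], TCP at [195.044, -620.018, 231.308] pointing down, gripper open.
Joint ranges: [-2.58, 2.58], [-0.38, 2.09], [-1.3, 1.39], [0.25, 2.4], [-1.5, 4.64], [0.08, 2.09], [-2.65, 2.65]. Speed limits (rad/s): [2.22, 2.22, 2.79, 2.79, 3.14, 3.14, 3.14].

### API

Orientations are given as a 3x3 rotation matrix whose columns are the frame's x, y, z axes.
In Python, from bench import env gives the robot as it stands.
- The arm moves only by the tool step_arm, never from a script. Its argument "commands" is one flat list of numbers, 7 for each row, row after row: the gripper's target within -1 to 1 (fully open at 1, half-way at 0, shut at -1), then the shift along the world's x, y, z in cm, then the turn, a rotation vector about the world's x, y, z in rad. A call has exactly 10 rows; each row shifts and turns the commanded pose from where the row before left it; what a row does not reach is not made up. A row lasts 1/12 s, in which the tool goes at most 41.7 mm and 7.16 degrees, less where a joint would pass 70% of its speed; a pose out of reach is approached as far as the arm can. A call with a gripper value outside its range is refused whole. The fingers move at their own pace and stop on an object; "force" is the grip in N (left out, the last holds). Time passes only in rows, so rows that do not move let the fingers close, or fill a call up. It gives the time, the measured TCP pose, the force and the opening at its end, in the units of the state.
- env.get_state(): the state, without advancing time (a new reading comes with each control period).
- env.get_image(name): name is "side" or "top"; returns the picture (384x512x3 uint8, blue, green, red); there is no depth.
- env.camera_model(name): a dict with "fx", "fy", "cx", "cy" (pixels), "R" (3x3) and "t" (3): a world point X has camera coordinates R X + t. Camera axes: x right, y down, z forward; pixel columns grow to the right and rows downward; lengths in mm; the calibration is good to about 2 mm. A picture is of the moment at which its call begins. camera_model takes no time and is no camera call.
- env.sign_off(): hands the job in, once; it reports no verdict.
Trained networks look in the newest picture that a camera, given by its name, has taken for a name from the list of things; names that differ only in an ending like _2 or _b are one class to them, and where a whole thing is asked for, a point or a joint stands for the part that bears it (a point fixed in the world has none). Each returns a list of dicts, best first, with "conf" (0 to 1); they miss things now and then, are a little off and sometimes report something else, mostly with a low value. They report only what shows in the picture. A call takes as long as a camera call.
- env.find_in(name, camera): "box" ([left, top, width, height] in pixels, round what is visible of it).
- env.regions_of(name, camera): "mask" (384x512 bool, what is visible of it) and "box" ([left, top, width, height] in pixels, round what is visible of it).
The state is a dict: "time": time; "joint_positions": joint angles; "qd": joint speeds; "tau": joint torques, N m; "position": TCP position; "tcp_rot": TCP orientation; "contact_force": force on the tool from outside, world axes, zero at the start; "ft_torque": the same for the moment, N m; "opening": finger opening in mm.
Only numpy, scipy, OpenCV 4.12 (cv2) and the standard library are available. Lean on these libraries where they do the work, as an engineer would, in place of code of your own. Each camera call takes 0.05 s, during which the arm holds its last target.

### The job

Put the loose tire lever away on the parts carousel: stand it on its long edge in the free slot of the lever rack, fully down on the slot's floor, and let go of it. Then take the carousel by the grip at its centre and turn it until the open valve cap cup is at the front, in line with the steel tongue that sticks out of the carousel's foot, and finish still gripping the centre grip, holding the turntable still there with the lever standing in its slot. Leave the other things on the bench where they are.

Things in the scene. Friction and masses are not known exactly. Their poses are not given: they have to be found in the camera images.
- lever: loose blue plastic tire lever standing on its long narrow edge on the bench: 28 mm high, 9 mm thick, about 120 mm long (straight middle 84 mm; both ends 22 mm high, bent to its +y side by up to 9 mm), 32 g; origin under its middle, x along its length, y across its thickness, z up. Pinch its 9 mm thickness from above at the middle; either way round fits the slot
- free_slot (a point): middle of the free slot's floor, turning with the table: 32 mm above the bench, 6 mm above the wooden disc, 74 mm from the turning axis. The slot runs along y (tangential), x points outwards. It is 16 mm wide, between two pairs of aluminium posts 12 mm long in y, centred 34 mm either side of this point (middle 56 mm open for fingers), rising 22 mm above the floor, flared to 29 mm
- full_slot (a point): middle of the floor of the second, outer slot, 42 mm further out than the free one and alike; it already carries a blue lever that is fixed there. 33 mm lie between that lever and one standing in the free slot
- carousel (a joint): angle of the turntable about its vertical axis, rad, counterclockwise seen from above positive; 0 when the open cup is exactly at the front, in line with the steel tongue; stops at -3.0 and 3.0; starts between 0.8 and 2.3. No spring: friction of about 0.1 N m keeps it where it is left, and a light push moves it
- grip_mark (a point): middle of the grey bar grip at the turntable's centre, turning with it: 46 mm long (x, pointing from the cup side to the rack side), 14 mm thick (y), 38 mm high; this point on the turning axis, 69 mm above the bench (bar from 50 to 88 mm), over a 24 mm thick stem. Nothing else on the carousel is above 76 mm; two lidded jars, 44 mm across, are centred 98 mm from the axis on its +y and -y sides
- cup_mark (a point): centre of the mouth of the open black valve cap cup (50 mm across, 34 mm high, fixed to the turntable, the only container without a lid), 98 mm from the turning axis, 60 mm above the bench, opposite the lever rack; its -x axis points outwards
- front_mark (a point): top of the round tip of the steel tongue that sticks out of the carousel's fixed foot at its front, 185 mm from the turning axis, 8 mm above the bench; x points to the turning axis. The wooden turntable disc is 290 mm across, its top 26 mm above the bench
- headlamp: bystander: yellow push-button headlamp, 44 x 70 x 43 mm, origin under its centre
- tackle_case: bystander: flat clear plastic case with two white latches on its near long side, 112 x 182 x 39 mm, origin under its centre
- mini_pump: bystander: aluminium mini pump lying along its x axis, about 200 mm long, 26 mm thick, origin under its middle
- rasp: bystander: steel rasp with a wooden handle, lying along its x axis, about 260 mm long, 34 mm wide, 26 mm high, origin under its middle
- patch_tin: bystander: small round aluminium tin, 50 mm across, 22 mm high, origin under its centre
- spanner: bystander: steel spanner lying flat, 170 mm long
- oil_bottle: bystander: small white bottle, 44 mm across, 110 mm high, origin under its centre

How it is judged:
By the outcome, as a careful person would: the job done as asked, in the order asked, and still so for the second after the job is handed in, while the arm keeps its last pose, push and grip.
It also fails if it takes over 64 s, if anything falls off the work surface, if the arm or the gripper's body presses on something with over 40 N, if the wrist force passes 120 N, or if a joint passes its speed limit or range.

## Working session

There is one attempt and no reset: what is moved stays moved. The work goes in short steps, Python scripts to look and compute and a tool call to move; the robot and the scene stay as the last step left them, time stands still between calls to the robot, and variables do not carry over. Pictures are saved under pics/ and viewed, and the job is handed in when it is done.

Besides the shell and the picture viewer there is one more tool, called as name(argument=value, ...) on one line, values as JSON. step_arm: Moves the arm, as the interface text tells. Its arguments: {"type":"object","properties":{"commands":{"type":"array","items":{"type":"number"}},"force":{"type":"number"}},"required":["commands"]}

```bash
ls; mkdir -p pics; python3 - <<'E'
from bench import env
import cv2,numpy as np
for n in("side","top"):
    im=env.get_image(n); cv2.imwrite(f"pics/{n}0.png",im)
    m=env.camera_model(n); print(n,m)
    for t in ["lever","free_slot","full_slot","carousel","grip_mark","cup_mark","front_mark","oil_bottle"]:
        try: print(t,[(r["box"],round(r["conf"],2)) for r in env.find_in(t,n)][:3])
        except Exception as e: print(t,e)
print(env.get_state())
E
```

```text
pics
side {'fx': 428.11604400068404, 'fy': 428.11604400068404, 'cx': 256.9327375091245, 'cy': 194.59565271439746, 'R': array([[ 0.9973244 , -0.07136646,  0.01583858],
       [-0.03526438, -0.65946096, -0.75091122],
       [ 0.0640348 ,  0.74834355, -0.66021321]]), 't': array([-576.95818025,   44.00684193, 1240.00283097])}
lever [([212.8, 269.0, 25.7, 36.6], 0.61)]
free_slot [([194.2, 140.0, 90.7, 70.4], 0.74), ([212.4, 267.6, 25.9, 36.2], 0.15)]
full_slot [([192.7, 142.5, 90.8, 67.5], 0.6)]
carousel [([191.0, 142.1, 91.0, 66.5], 0.96), ([147.6, 354.8, 100.3, 24.4], 0.65)]
grip_mark [([194.3, 145.6, 92.1, 65.4], 0.58)]
cup_mark [([190.0, 142.1, 95.8, 69.6], 0.75), ([212.0, 269.2, 28.3, 34.6], 0.43)]
front_mark [([174.6, 142.3, 111.7, 67.2], 0.85), ([195.1, 143.0, 89.9, 63.3], 0.62)]
oil_bottle [([273.9, 112.0, 14.1, 33.1], 0.68), ([173.9, 140.4, 112.9, 67.4], 0.58), ([281.4, 285.0, 55.2, 80.7], 0.26)]
top {'fx': 392.2056928107651, 'fy': 392.2056928107651, 'cx': 255.90061351638136, 'cy': 190.24190731277906, 'R': array([[-0.02728784, -0.99962235,  0.00324657],
       [-0.98575297,  0.02
[... 751 characters left out ...]
       1.34332395, -0.05849135]), 'qd': array([ 0.0004839 , -0.00113426, -0.00153314, -0.00024239, -0.00028218,
        0.00051803,  0.00121345]), 'tau': array([-3.40729466e-04, -6.58287549e+01,  1.36272937e+00, -4.05823588e+01,
        1.67150534e-02,  2.81842782e-03,  9.42514845e-06]), 'position': array([ 195.03237159, -620.0167896 ,  231.31130128]), 'tcp_rot': array([[ 3.00076027e-01, -9.53915288e-01, -3.06535189e-05],
       [-9.53915287e-01, -3.00076028e-01,  5.06418761e-05],
       [-5.75064461e-05,  1.40444473e-05, -9.99999998e-01]]), 'contact_force': array([1.19751845, 0.26441684, 0.21149529]), 'ft_torque': array([-0.02750309,  0.0103785 ,  0.03772688]), 'opening': 85.39522635141157}
```

```bash
python3 - <<'E'
import cv2
a=cv2.imread("pics/top0.png");cv2.imwrite("pics/top0c.png",cv2.resize(a[130:280,150:350],None,fx=4,fy=4,interpolation=cv2.INTER_CUBIC))
a=cv2.imread("pics/side0.png");cv2.imwrite("pics/side0c.png",cv2.resize(a[130:330,160:360],None,fx=3,fy=3,interpolation=cv2.INTER_CUBIC))
E
```

```text
(no output)
```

View pics/top0.png

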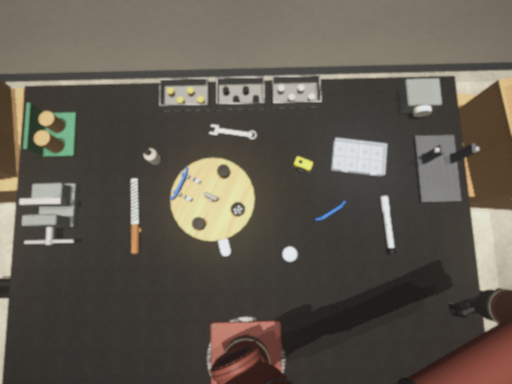

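View pics/side0.png

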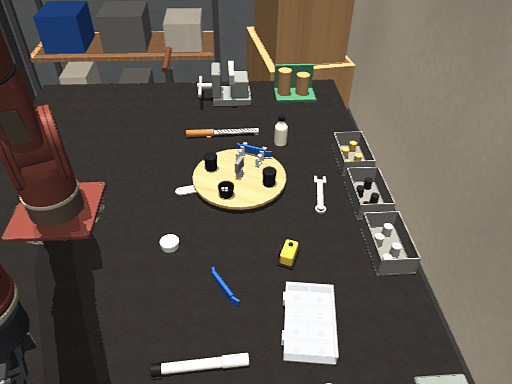

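```bash
sleep 1
```

```text
(no output)
```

View pics/top0c.png

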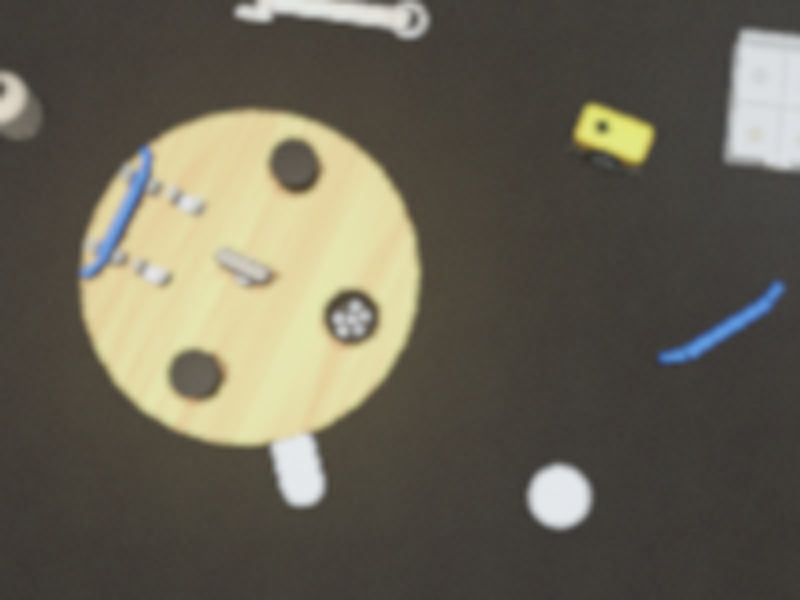

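View pics/side0c.png

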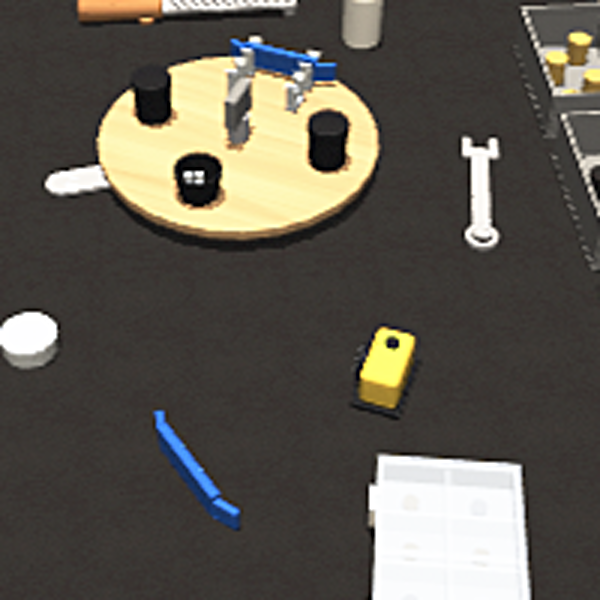

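```bash
cat > h.py <<'E'
import numpy as np,cv2
from bench import env
from scipy.optimize import minimize
CM={n:env.camera_model(n) for n in("side","top")}
def proj(n,P):
    m=CM[n];c=np.atleast_2d(P)@m["R"].T+m["t"]
    return np.c_[m["fx"]*c[:,0]/c[:,2]+m["cx"],m["fy"]*c[:,1]/c[:,2]+m["cy"]]
def back(n,uv,z):
    m=CM[n];d=m["R"].T@np.array([(uv[0]-m["cx"])/m["fx"],(uv[1]-m["cy"])/m["fy"],1]);o=-m["R"].T@m["t"]
    return o+d*(z-o[2])/d[2]
def bluemask(im,f=6):
    # soft "blueness" 0..1
    a=im.astype(float);b=a[...,0]-a[...,2]
    return np.clip(b/90,0,1)
def leverpoly(x,y,th,z0=0,sg=1):
    c,s=np.cos(th),np.sin(th);R=np.array([[c,-s],[s,c]])
    polys=[]
    def box(x0,x1,ya,yb,h0,h1):
        P=[]
        for X,Y in((x0,ya),(x1,yb)):
            for d in(-4.5,4.5):
                for z in(h0,h1):
                    q=R@np.array([X,sg*Y+d]);P.append([q[0]+x,q[1]+y,z+z0])
        polys.append(np.array(P))
    box(-42,42,0,0,0,28);box(42,59,0,7,0,22);box(-59,-42,7,0,0,22)
    return polys
def render(n,polys,box,S=6):
    l,t,w,h=box;img=np.zeros((h*S,w*S),np.uint8)
    for P in polys:
        u=(proj(n,P)-[l-0.5,t-0.5])*S-0.5   # pixel centre convention: pixel k covers k-.5..k+.5
        hl=cv2.convexHull(np.round(u*16).astype(np.int32).reshape(-1,1,2))
        cv2.fillConvexPoly(img,hl,255,shift=4)
    return cv2.resize(img,(w,h),interpolation=cv2.INTER_AREA)/255.
E
python3 - <<'E'
from h import *
import itertools
ims={n:cv2.imread(f"pics/{n}0.png") for n in CM}
for n in CM: print(n,"cam",-CM[n]["R"].T@CM[n]["t"])
boxes={"top":(305,190,50,40),"side":(200,255,50,60)}
soft={}
for n,(l,t,w,h) in boxes.items():
    b=ims[n][t:t+h,l:l+w].astype(float);b=b[...,0]-b[...,2];print(n,b.max(),np.median(b));soft[n]=np.clip(b/np.percentile(b[b>40],60),0,1)
p0=back("top",(330,211),14);print(p0)
def cost(p,ns,sg):
    return sum(((render(n,leverpoly(p[0],p[1],p[2],0,sg),boxes[n])-soft[n])**2).sum() for n in ns)
for ns in(["top"],["side"],["top","side"]):
    best=None
    for sg in(1,-1):
      for a in np.arange(0,np.pi,0.2):
        c=cost((p0[0],p0[1],a),ns,sg)
        r=c,sg,a
        best=min(best,r) if best else r
    res=[]
    for sg in(1,-1):
        r=minimize(cost,[p0[0],p0[1],best[2]],args=(ns,sg),method="Nelder-Mead",options=dict(initial_simplex=[[p0[0],p0[1],best[2]],[p0[0]+15,p0[1],best[2]],[p0[0],p0[1]+15,best[2]],[p0[0],p0[1],best[2]+.2]]))
        res.append((r.fun,sg,r.x))
    print(ns,best,sorted(res,key=lambda q:q[0]))
# carousel: disc
circ=np.array([[np.cos(a),np.sin(a)] for a in np.linspace(0,2*np.pi,120)])
masks={}
for n in CM:
    hsv=cv2.cvtColor(ims[n],cv2.COLOR_BGR2HSV)
    m=((hsv[...,0]>12)&(hsv[...,0]<35)&(hsv[...,1]>50)&(hsv[...,2]>120)).astype(np.uint8)
    k,lab,st,ce=cv2.connectedComponentsWithStats(m)
    i=[j for j in range(1,k) if st[j][0]<215<st[j][0]+st[j][2] and 140<ce[j][1]<230];i=max(i,key=lambda j:st[j][4]);print(n,st[i])
    cs,_=cv2.findContours((lab==i).astype(np.uint8),cv2.RETR_EXTERNAL,cv2.CHAIN_APPROX_NONE)
    hull=cv2.convexHull(np.vstack(cs));mm=np.zeros(m.shape,np.uint8);cv2.fillConvexPoly(mm,hull,1);masks[n]=mm
def cd(p,ns,zl):
    P=np.vstack([np.c_[circ*145+p[:2],np.full(120,z)] for z in(26,zl)])
    return sum(((render(n,[P],(0,0,512,384),3)-masks[n])**2).sum() for n in ns)
c0=back("top",(212.5,199),26)
for ns in(["top"],["side"],["top","side"]):
  for zl in(26,12):
    r=minimize(cd,c0[:2],args=(ns,zl),method="Nelder-Mead",options=dict(initial_simplex=[c0[:2],c0[:2]+[15,0],c0[:2]+[0,15]]));print("disc",ns,zl,r.x,r.fun)
def up(x,y):return (150+(x+.5)/4-.5,130+(y+.5)/4-.5)
for nm,uv,z in(("tip~",(303,488),8),("cup",(351,317),60),("jar1",(297,164),66),("jar2",(195,375),66),("grip",(244,264),88),("rack lever mid",(122,212),60)):
    print(nm,back("top",up(*uv),z))
E
```

```text
side cam [ 497.56301557 -940.10278533  860.84967519]
top cam [ 327.40413072  -38.37418373 1366.81958447]
top 124.0 -6.0
side 192.0 -7.0
[ 475.22456499 -303.95891695   14.        ]
['top'] (np.float64(63.497468269219645), -1, np.float64(2.0)) [(np.float64(14.765627538687923), -1, array([ 472.50675454, -307.10308797,    2.09487103])), (np.float64(45.746956319230826), 1, array([ 473.87020541, -306.69033055,    2.10977385]))]
['side'] (np.float64(114.02764944487787), -1, np.float64(2.0)) [(np.float64(58.819624388848744), -1, array([ 472.42196088, -305.88261742,    2.07744235])), (np.float64(121.50621847555087), 1, array([ 477.10256757, -311.71309532,    2.03315476]))]
['top', 'side'] (np.float64(177.52511771409752), -1, np.float64(2.0)) [(np.float64(74.16177498390559), -1, array([ 472.89325706, -307.07645221,    2.0920906 ])), (np.float64(173.33007367357442), 1, array([ 475.59152883, -309.13408785,    2.06587164]))]
side [ 192  149   95   61 3422]
top [ 170  157   85   85 4896]
disc ['top'] 26 [527.78822884 101.10604253] 207.17544021530182
disc ['top'] 12 [528.90621827 100.67727139] 205.40707420222992
disc ['side'] 26 [528.57062408  93.94181045] 132.84728950403695
disc ['side'] 12 [529.78741169 105.67537068] 172.19704728950404
disc ['top', 'side'] 26 [528.87997741  98.99136769] 414.78886582083817
disc ['top', 'side'] 12 [528.94461537 102.34841966] 417.4470588235294
tip~ [345.95049088  61.21323553   8.        ]
cup [485.7093208   15.17392729  60.        ]
jar1 [616.68508832  58.14692036  66.        ]
jar2 [440.11426811 145.07383205  66.        ]
grip [528.64073601 101.33933956  88.        ]
rack lever mid [580.37985613 207.29070137  60.        ]
```

The top picture shows the loose lever at about (330,211), the disc centre at (212,199), the cup at (237,209), the rack at (185,186) and the tongue tip at (225,251).

From these I get:
- **Lever:** (472.6, -306.8), long axis at 119.9°.
- **Turning axis:** (528.5, 101.5).
- **Rack direction:** 63.8°.
- **Front direction:** 192.4°.
- **Carousel angle:** about 0.90 rad.

step_arm(commands=[0, 1.74, 1.96, -0.7, 0, 0, 0.112, 0, 1.74, 1.96, -0.7, 0, 0, 0.112, 0, 1.74, 1.96, -0.7, 0, 0, 0.112, 0, 1.74, 1.96, -0.7, 0, 0, 0.112, 0, 1.74, 1.96, -0.7, 0, 0, 0.112, 0, 1.74, 1.96, -0.7, 0, 0, 0.112, 0, 1.74, 1.96, -0.7, 0, 0, 0.112, 0, 1.74, 1.96, -0.7, 0, 0, 0.112, 0, 1.74, 1.96, -0.7, 0, 0, 0.112, 0, 1.74, 1.96, -0.7, 0, 0, 0.112], force=40)

```text
time: 1.73
position: [369.8, -423.0, 161.2]
tcp_rot: [[0.99, -0.14, 0.0], [-0.14, -0.99, -0.0], [0.0, 0.0, -1.0]]
contact_force: [0.4, -1.1, -0.3]
opening: 42.8
```

step_arm(commands=[0, 1.74, 1.96, -0.7, 0, 0, 0.112, 0, 1.74, 1.96, -0.7, 0, 0, 0.112, 0, 1.74, 1.96, -0.7, 0, 0, 0.112, 0, 1.74, 1.96, -0.7, 0, 0, 0.112, 0, 1.74, 1.96, -0.7, 0, 0, 0.112, 0, 1.74, 1.96, -0.7, 0, 0, 0.112, 0, 0, 0, 0, 0, 0, 0, 0, 0, 0, 0, 0, 0, 0, 0, 0, 0, 0, 0, 0, 0, 0, 0, 0, 0, 0, 0, 0])

```text
time: 2.57
position: [472.8, -307.7, 119.5]
tcp_rot: [[0.866, 0.5, -0.0], [0.5, -0.866, -0.001], [-0.0, 0.001, -1.0]]
contact_force: [-1.1, -0.3, -0.2]
opening: 42.6
```

step_arm(commands=[0, 0, 0.1, -1.6, 0, 0, 0, 0, 0, 0, -1.6, 0, 0, 0, 0, 0, 0, -1.6, 0, 0, 0, 0, 0, 0, -1.6, 0, 0, 0, 0, 0, 0, -1.6, 0, 0, 0, 0, 0, 0, -1.4, 0, 0, 0, 0, 0, 0, -1.0, 0, 0, 0, 0, 0, 0, -0.7, 0, 0, 0, 0, 0, 0, -0.4, 0, 0, 0, 0, 0, 0, 0, 0, 0, 0])

```text
time: 3.4
position: [473.1, -305.7, 3.9]
tcp_rot: [[0.865, 0.501, -0.001], [0.501, -0.865, 0.0], [-0.0, -0.0, -1.0]]
contact_force: [-0.4, 0.0, 0.4]
opening: 42.5
```

```bash
python3 - <<'E'
from h import *
for n in("side","top"):
    cv2.imwrite(f"pics/{n}1.png",env.get_image(n))
a=cv2.imread("pics/top1.png")[170:250,290:370];b=cv2.imread("pics/side1.png")[240:320,180:260]
cv2.imwrite("pics/g1.png",cv2.resize(np.hstack([a,b]),None,fx=5,fy=5,interpolation=cv2.INTER_CUBIC))
s=env.get_state();print(s["position"],s["opening"],s["contact_force"])
E
```

```text
[ 473.73663846 -305.73636948    4.85501341] 42.58178169797233 [0.54101479 0.01993442 0.58852915]
```

View pics/g1.png

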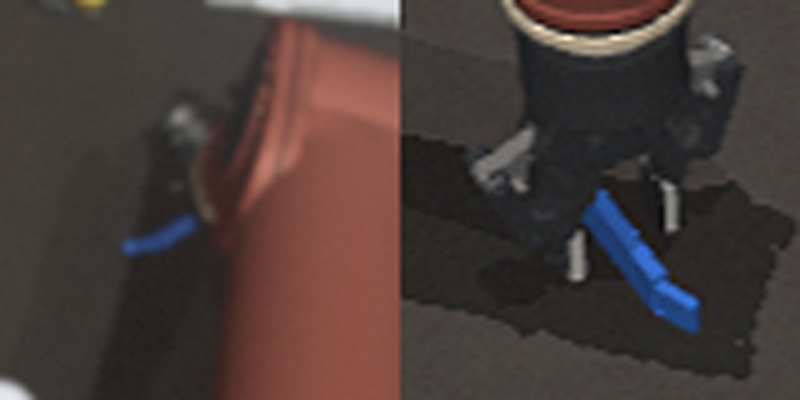

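The side view shows the lever lying between the two open fingers, which are at about x 575 and x 670 in the crop. I'll close on it.

step_arm(commands=[-1, 0, 0, 0, 0, 0, 0, -1, 0, 0, 0, 0, 0, 0, -1, 0, 0, 0, 0, 0, 0, -1, 0, 0, 0, 0, 0, 0, -1, 0, 0, 0, 0, 0, 0, -1, 0, 0, 0, 0, 0, 0, -1, 0, 0, 0, 0, 0, 0, -1, 0, 0, 0, 0, 0, 0, -1, 0, 0, 0, 0, 0, 0, -1, 0, 0, 0, 0, 0, 0], force=40)

```text
time: 4.33
position: [473.9, -305.7, 4.9]
tcp_rot: [[0.865, 0.502, 0.001], [0.502, -0.865, -0.001], [0.0, 0.001, -1.0]]
contact_force: [-0.5, 1.2, 6.5]
opening: 8.2
```

step_arm(commands=[-1, 0, 0, 0.5, 0, 0, 0, -1, 0, 0, 1.5, 0, 0, 0, -1, 0, 0, 2, 0, 0, 0, -1, 0, 0, 2, 0, 0, 0, -1, 0, 0, 2, 0, 0, 0, -1, 0, 0, 2, 0, 0, 0, -1, 0, 0, 2, 0, 0, 0, -1, 0, 0, 1, 0, 0, 0, -1, 0, 0, 0.5, 0, 0, 0, -1, 0, 0, 0, 0, 0, 0])

```text
time: 5.17
position: [473.7, -305.7, 140.0]
tcp_rot: [[0.865, 0.502, 0.001], [0.502, -0.865, -0.001], [0.0, 0.001, -1.0]]
contact_force: [-0.5, 0.2, -0.8]
opening: 8.0
```

```bash
python3 - <<'E'
from h import *
for n in("side",):
    cv2.imwrite(f"pics/{n}2.png",env.get_image(n))
b=cv2.imread("pics/side2.png")[180:300,170:290]
cv2.imwrite("pics/g2.png",cv2.resize(b,None,fx=5,fy=5,interpolation=cv2.INTER_CUBIC))
s=env.get_state();print(s["position"],s["opening"],s["contact_force"])
E
```

```text
[ 473.24694394 -305.36998938  138.91706982] 8.336693746595426 [ 0.31446786 -0.73950344 -0.20610995]
```

View pics/g2.png

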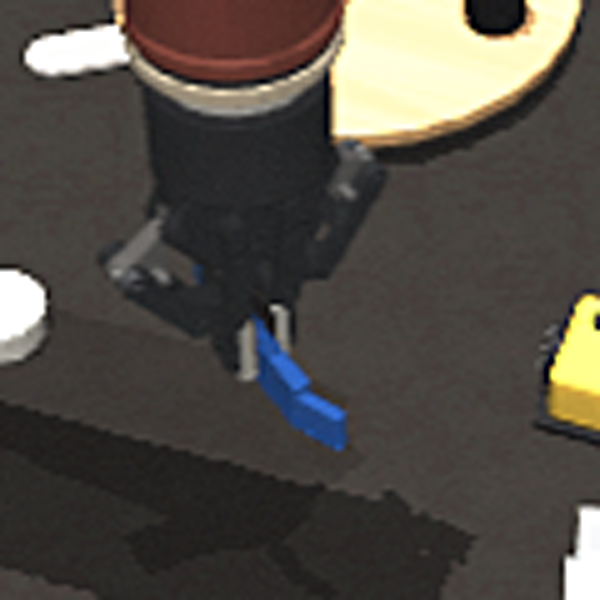

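The lever is held level between the pads. Next I carry it over to the slot.

step_arm(commands=[-1, 0.3, 1.6, 0, 0, 0, 0.02, -1, 0.5, 2.6, 0, 0, 0, 0.033, -1, 0.5, 2.6, 0, 0, 0, 0.033, -1, 0.5, 2.6, 0, 0, 0, 0.033, -1, 0.5, 2.6, 0, 0, 0, 0.033, -1, 0.5, 2.6, 0, 0, 0, 0.033, -1, 0.5, 2.6, 0, 0, 0, 0.033, -1, 0.5, 2.6, 0, 0, 0, 0.033, -1, 0.5, 2.6, 0, 0, 0, 0.033, -1, 0.5, 2.6, 0, 0, 0, 0.033])

```text
time: 6.05
position: [520.5, -51.7, 138.4]
tcp_rot: [[0.661, 0.75, -0.002], [0.75, -0.661, 0.001], [-0.001, -0.002, -1.0]]
contact_force: [-0.5, -1.1, -0.6]
opening: 8.1
```

step_arm(commands=[-1, 0.5, 2.6, 0, 0, 0, 0.033, -1, 0.5, 2.6, 0, 0, 0, 0.033, -1, 0.5, 2.6, 0, 0, 0, 0.033, -1, 0.5, 2.6, 0, 0, 0, 0.033, -1, 0.5, 2.6, 0, 0, 0, 0.033, -1, 0.5, 2.6, 0, 0, 0, 0.033, -1, 0.5, 2.6, 0, 0, 0, 0.033, -1, 0.3, 2.4, 0, 0, 0, 0.033, -1, 0, 1.6, 0, 0, 0, 0.033, -1, 0, 0, 0, 0, 0, 0])

```text
time: 6.88
position: [557.1, 172.7, 138.8]
tcp_rot: [[0.408, 0.913, -0.002], [0.913, -0.408, 0.002], [0.002, -0.002, -1.0]]
contact_force: [-0.8, 0.1, -0.0]
opening: 8.4
```

```bash
python3 - <<'E'
from h import *
for n in("side","top"):
    cv2.imwrite(f"pics/{n}3.png",env.get_image(n))
a=cv2.imread("pics/top3.png")[140:260,150:270];b=cv2.imread("pics/side3.png")[100:220,180:300]
cv2.imwrite("pics/g3.png",cv2.resize(np.hstack([a,b]),None,fx=3.3,fy=3.3,interpolation=cv2.INTER_CUBIC))
s=env.get_state();print(s["time"],s["position"],s["tcp_rot"],s["opening"],s["contact_force"])
E
```

```text
6.9833 [558.25258283 167.72811215 138.67761445] [[ 4.15056340e-01  9.09794704e-01 -1.35311646e-03]
 [ 9.09795422e-01 -4.15056934e-01 -1.79245126e-04]
 [-7.24696638e-04 -1.15666234e-03 -9.99999068e-01]] 7.822651785878928 [-0.01841853 -1.17655417 -1.13235629]
```

View pics/g3.png

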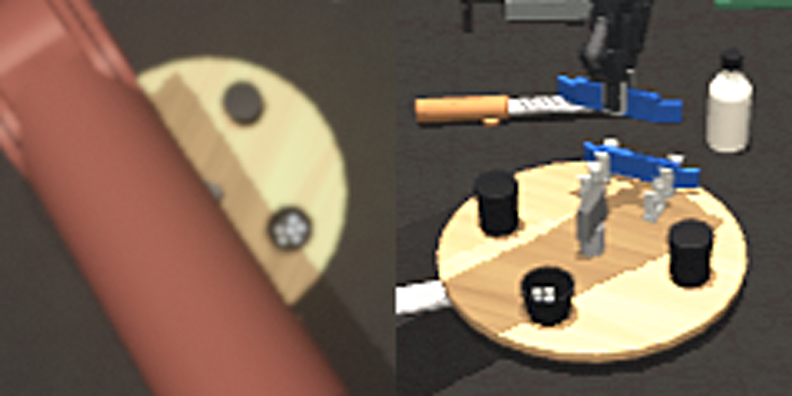

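The held lever (side crop, about y 100) is parallel to the fixed one (y 165). I'll correct x and yaw and come down to just above the posts.

step_arm(commands=[-1, 0.3, 0, -0.5, 0, 0, -0.03, -1, 0, 0, -1, 0, 0, 0, -1, 0, 0, -1.3, 0, 0, 0, -1, 0, 0, -1.3, 0, 0, 0, -1, 0, 0, -1.2, 0, 0, 0, -1, 0, 0, -0.8, 0, 0, 0, -1, 0, 0, -0.5, 0, 0, 0, -1, 0, 0, -0.3, 0, 0, 0, -1, 0, 0, 0, 0, 0, 0, -1, 0, 0, 0, 0, 0, 0])

```text
time: 7.82
position: [562.6, 166.8, 70.6]
tcp_rot: [[0.444, 0.896, 0.0], [0.896, -0.444, 0.0], [0.0, 0.0, -1.0]]
contact_force: [0.2, 0.4, -0.5]
opening: 7.6
```

```bash
cat >> h.py <<'E'
def snap(k,S=6):
    im=env.get_image("side");cv2.imwrite(f"pics/side{k}.png",im)
    b=cv2.resize(im[120:210,190:290],None,fx=S,fy=S,interpolation=cv2.INTER_CUBIC);cv2.imwrite(f"pics/g{k}.png",b)
    s=env.get_state();R=s["tcp_rot"]
    print(s["time"],s["position"].round(1),"yaw",np.degrees(np.arctan2(R[1,0],R[0,0])).round(2),s["opening"],s["contact_force"].round(1),s["ft_torque"].round(2));return im
E
python3 -c "from h import *;snap(4)"
```

```text
7.8667 [562.8 166.8  70.8] yaw 63.6 8.322904065220444 [-0.3 -0.  -0.6] [0.   0.02 0.05]
```

View pics/g4.png

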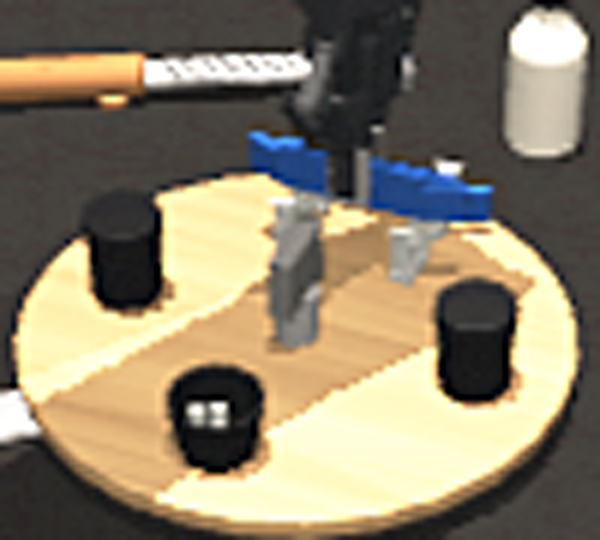

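step_arm(commands=[-1, -0.15, 0.1, -0.4, 0, 0, 0, -1, 0, 0, -0.5, 0, 0, 0, -1, 0, 0, -0.5, 0, 0, 0, -1, 0, 0, -0.5, 0, 0, 0, -1, 0, 0, -0.4, 0, 0, 0, -1, 0, 0, -0.3, 0, 0, 0, -1, 0, 0, -0.3, 0, 0, 0, -1, 0, 0, -0.2, 0, 0, 0, -1, 0, 0, -0.1, 0, 0, 0, -1, 0, 0, 0, 0, 0, 0])

```text
time: 8.7
position: [561.1, 168.1, 38.2]
tcp_rot: [[0.444, 0.896, 0.0], [0.896, -0.444, 0.001], [0.001, -0.0, -1.0]]
contact_force: [3.4, 5.2, -2.9]
opening: 8.0
```

```bash
python3 -c "from h import *;snap(5)"
```

```text
8.75 [561.1 168.1  38.2] yaw 63.62 8.197957885752677 [ 3.8  5.1 -2. ] [ 1.07 -0.64  0.12]
```

View pics/g5.png

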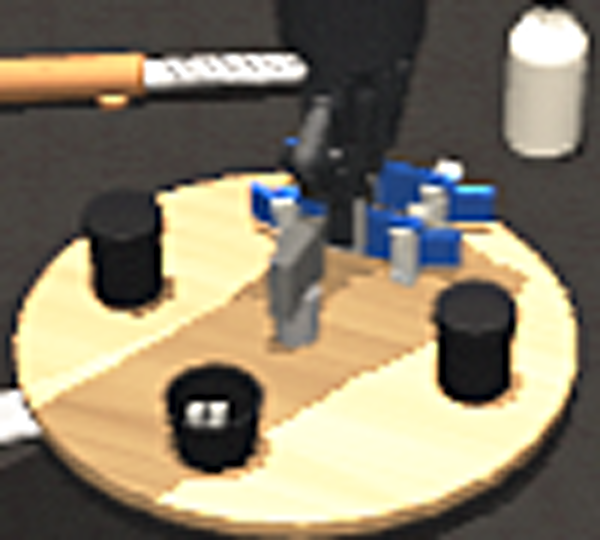

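step_arm(commands=[-1, 0.05, 0.1, 0, 0, 0, 0, -1, 0.05, 0.1, 0, 0, 0, 0, -1, 0, 0, 0, 0, 0, 0, -1, 0, 0, 0, 0, 0, 0, -1, 0, 0, 0, 0, 0, 0, -1, 0, 0, 0, 0, 0, 0, -1, 0, 0, 0, 0, 0, 0, -1, 0, 0, 0, 0, 0, 0, -1, 0, 0, 0, 0, 0, 0, -1, 0, 0, 0, 0, 0, 0])

```text
time: 9.58
position: [562.0, 169.6, 38.3]
tcp_rot: [[0.445, 0.896, -0.0], [0.896, -0.445, -0.0], [-0.0, 0.0, -1.0]]
contact_force: [-0.2, -0.0, -0.7]
opening: 8.3
```

```bash
python3 -c "from h import *;snap(6)"
```

```text
9.6333 [562.  169.6  38.3] yaw 63.59 8.227196882805663 [ 0.3  0.2 -0.3] [ 0.01  0.02 -0.06]
```

The force is gone after moving 2 mm outwards. I'll shift a little further out and feel for the floor.

step_arm(commands=[-1, 0.05, 0.1, 0, 0, 0, 0, -1, 0, 0, 0, 0, 0, 0, -1, 0, 0, -0.05, 0, 0, 0, -1, 0, 0, -0.05, 0, 0, 0, -1, 0, 0, -0.05, 0, 0, 0, -1, 0, 0, 0, 0, 0, 0, -1, 0, 0, 0, 0, 0, 0, -1, 0, 0, 0, 0, 0, 0, -1, 0, 0, 0, 0, 0, 0, -1, 0, 0, 0, 0, 0, 0])

```text
time: 10.47
position: [562.6, 170.7, 37.1]
tcp_rot: [[0.445, 0.896, 0.0], [0.896, -0.445, -0.0], [0.0, 0.0, -1.0]]
contact_force: [-1.6, -0.6, 5.8]
opening: 8.1
```

The floor is felt at TCP z 37.1, against 36.9 expected. I'll open a little and let go.

step_arm(commands=[-0.7, 0, 0, 0, 0, 0, 0, -0.6, 0, 0, 0, 0, 0, 0, -0.5, 0, 0, 0, 0, 0, 0, -0.4, 0, 0, 0, 0, 0, 0, -0.4, 0, 0, 0, 0, 0, 0, -0.4, 0, 0, 0, 0, 0, 0, -0.4, 0, 0, 0, 0, 0, 0, -0.4, 0, 0, 0, 0, 0, 0, -0.4, 0, 0, 0, 0, 0, 0, -0.4, 0, 0, 0, 0, 0, 0])

```text
time: 11.3
position: [562.4, 170.6, 36.8]
tcp_rot: [[0.445, 0.896, -0.0], [0.896, -0.445, -0.0], [-0.0, -0.0, -1.0]]
contact_force: [-0.1, -0.2, -0.4]
opening: 25.6
```

```bash
python3 -c "from h import *;snap(7)"
```

```text
11.35 [562.5 170.6  36.8] yaw 63.6 25.650034272193782 [-0.5  0.1 -0.1] [ 0.02 -0.04 -0.02]
```

View pics/g7.png

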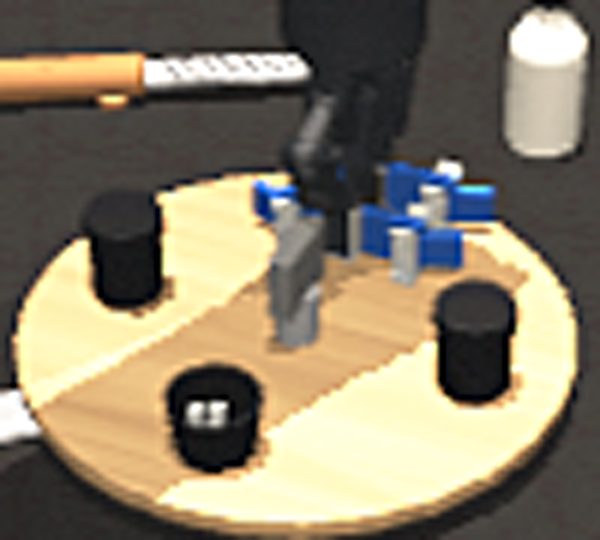

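Released without force. I go straight up, then move clear so I can see the whole carousel from the top.

step_arm(commands=[-0.4, 0, 0, 0.6, 0, 0, 0, -0.4, 0, 0, 1, 0, 0, 0, -0.4, 0, 0, 1.5, 0, 0, 0, -0.4, 0, 0, 2, 0, 0, 0, -0.4, 0, 0, 2, 0, 0, 0, -0.4, 0, 0, 2, 0, 0, 0, -0.4, 0, 0, 2, 0, 0, 0, -0.4, 0, 0, 2, 0, 0, -0.1, -0.4, 0, 0, 1, 0, 0, -0.1, -0.4, 0, -2, 0, 0, 0, -0.1])

```text
time: 12.18
position: [563.0, 155.5, 182.2]
tcp_rot: [[0.689, 0.725, 0.005], [0.725, -0.689, 0.004], [0.006, 0.001, -1.0]]
contact_force: [-0.2, 0.3, 0.4]
opening: 25.8
```

step_arm(commands=[0, -1, -3, 0, 0, 0, -0.1, 0, -1, -3, 0, 0, 0, -0.1, 0, -1, -3, 0, 0, 0, -0.1, 0, -1, -3, 0, 0, 0, -0.1, 0, -1, -3, 0, 0, 0, -0.1, 0, -1, -3, 0, 0, 0, -0.1, 0, -1, -3, 0, 0, 0, -0.1, 0, -1, -3, 0, 0, 0, -0.1, 0, -1, -2, 0, 0, 0, -0.1, 0, -1, 0, 0, 0, 0, -0.1])

```text
time: 13.02
position: [461.7, -113.9, 178.8]
tcp_rot: [[0.98, -0.199, 0.001], [-0.199, -0.98, -0.001], [0.001, 0.001, -1.0]]
contact_force: [0.2, -0.1, -0.2]
opening: 42.4
```

```bash
python3 - <<'E'
from h import *
snap(8); im=env.get_image("top");cv2.imwrite("pics/top8.png",im)
cv2.imwrite("pics/t8.png",cv2.resize(im[145:265,150:290],None,fx=5,fy=5,interpolation=cv2.INTER_CUBIC))
E
```

```text
13.0667 [ 460.3 -111.7  178.7] yaw -11.82 42.71942081224761 [-0.6  0.9 -0.3] [ 0.02  0.05 -0.01]
```

View pics/g8.png

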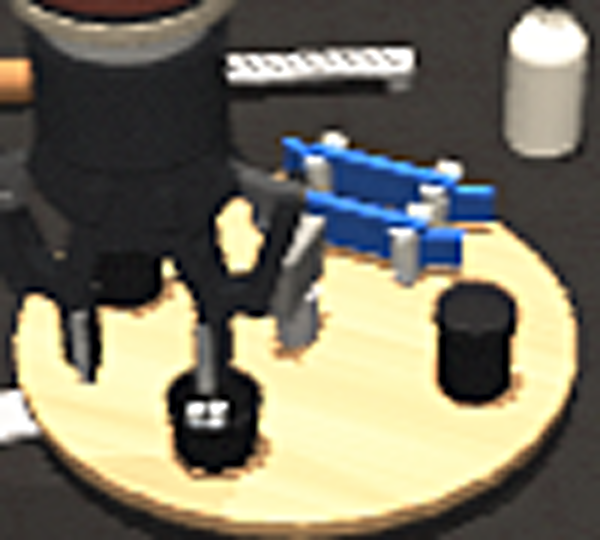

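View pics/t8.png

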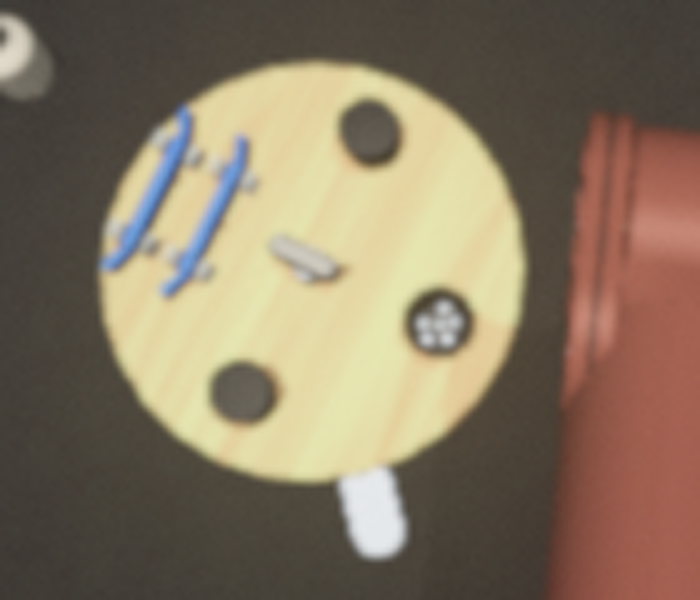

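```bash
cat >> h.py <<'E'
def tongue(im):
    hsv=cv2.cvtColor(im,cv2.COLOR_BGR2HSV)
    m=((hsv[...,1]<40)&(hsv[...,2]>140)).astype(np.uint8)
    k,lab,st,ce=cv2.connectedComponentsWithStats(m)
    i=min(range(1,k),key=lambda j:np.hypot(*(ce[j]-[225,246]))+(1000 if st[j][4]<30 else 0))
    ys,xs=np.where(lab==i);P=np.array([back("top",(x,y),8)[:2] for x,y in zip(xs,ys)])
    c=P.mean(0);w,v=np.linalg.eigh(np.cov(P.T));d=v[:,1]*np.sign(-v[0,1])
    return c,d,P
def darks(im):
    g=cv2.cvtColor(im,cv2.COLOR_BGR2GRAY);hsv=cv2.cvtColor(im,cv2.COLOR_BGR2HSV)
    yy,xx=np.mgrid[:384,:512];ins=np.hypot(xx-212.5,yy-199)<38
    m=((g<100)&ins&(hsv[...,1]<110)).astype(np.uint8)
    k,lab,st,ce=cv2.connectedComponentsWithStats(m)
    return [(ce[j],st[j]) for j in range(1,k) if st[j][4]>40]
E
python3 - <<'E'
from h import *
for f in("top0","top8"):
    im=cv2.imread(f"pics/{f}.png")
    c,d,P=tongue(im);print(f,"tongue c",c,"dir",np.degrees(np.arctan2(d[1],d[0]))%360, len(P),"far",(P@d).max()-np.array([528.5,101.5])@d)
    a=c-np.array([528.5,101.5]);print("axis->c dir",np.degrees(np.arctan2(a[1],a[0]))%360)
    for ce,st in darks(im): print(ce.round(2),st,[back("top",ce,z)[:2].round(1) for z in(50,60,66)])
E
```

```text
top0 tongue c [362.27832941  65.08584662] dir 193.68093946857107 185 far 201.75684276709757
axis->c dir 192.3565742751034
[223.48 171.31] [219 166  10  12  98] [array([617.9,  60.7]), array([615.7,  60. ]), array([614.4,  59.5])]
[198.66 223.  ] [194 218  11  11  83] [array([442.7, 146.4]), array([441.9, 145. ]), array([441.3, 144.1])]
top8 tongue c [362.13161132  65.02849308] dir 193.4783491499858 184 far 201.77563365871958
axis->c dir 192.36485918929375
[223.78 171.34] [219 166  11  12  99] [array([617.7,  59.7]), array([615.5,  59. ]), array([614.2,  58.5])]
[198.4 222.9] [193 218  12  11  92] [array([443.1, 147.2]), array([442.2, 145.8]), array([441.7, 145. ])]
```

The top view at t8 shows both levers standing parallel in the rack, at about (140,190) and (205,215), and the bar grip at (305,257). I fit the rack at 63.5° and the front at 192.6°, so the turn needed is about -0.89 rad. Next I move over the grip.

step_arm(commands=[0, 0.5, 1.6, 0, 0, 0, -0.028, 0, 0.8, 2.5, 0, 0, 0, -0.028, 0, 0.8, 2.5, 0, 0, 0, -0.028, 0, 0.8, 2.5, 0, 0, 0, -0.028, 0, 0.8, 2.5, 0, 0, 0, -0.028, 0, 0.8, 2.5, 0, 0, 0, -0.028, 0, 0.8, 2.5, -0.5, 0, 0, -0.028, 0, 0.8, 2.5, -1, 0, 0, -0.028, 0, 0.8, 2.3, -1.5, 0, 0, -0.028, 0, 0, 0, 0, 0, 0, 0])

```text
time: 13.95
position: [531.0, 111.3, 146.4]
tcp_rot: [[0.908, -0.42, -0.001], [-0.42, -0.908, 0.003], [-0.003, -0.002, -1.0]]
contact_force: [-0.8, 0.7, -0.1]
opening: 42.5
```

```bash
python3 -c "from h import *;snap(9)"
```

```text
14.0 [530.9 108.8 147.2] yaw -24.82 42.675219168235614 [-0.6 -0.9  1.2] [-0.02 -0.01 -0.02]
```

View pics/g9.png

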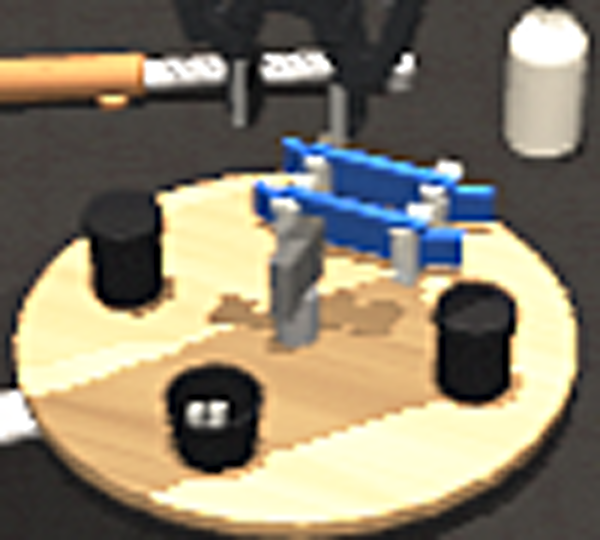

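step_arm(commands=[0, 0, 0, 0, 0, 0, 0, 0, 0, 0, 0, 0, 0, 0, 0, 0, 0, -1.5, 0, 0, 0, 0, 0, 0, -1.5, 0, 0, 0, 0, 0, 0, -1.5, 0, 0, 0, 0, 0, 0, -1.5, 0, 0, 0, 0, 0, 0, -1.5, 0, 0, 0, 0, 0, 0, -1.0, 0, 0, 0, 0, 0, 0, -0.6, 0, 0, 0, 0, 0, 0, -0.2, 0, 0, 0])

```text
time: 14.83
position: [531.3, 103.9, 54.4]
tcp_rot: [[0.904, -0.428, -0.001], [-0.428, -0.904, -0.0], [-0.0, 0.001, -1.0]]
contact_force: [-1.0, -0.5, -0.3]
opening: 42.4
```

```bash
python3 -c "from h import *;snap(10)"
```

```text
14.8833 [531.4 104.1  54.6] yaw -25.34 42.481608999071135 [-0.1 -0.2  0.1] [ 0.02 -0.    0.01]
```

View pics/g10.png

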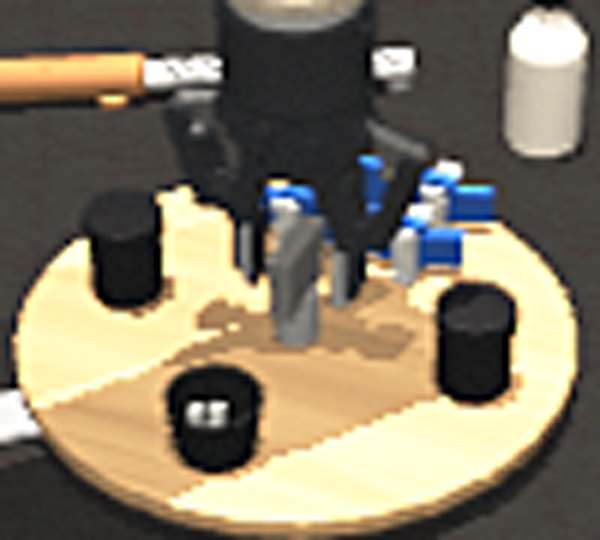

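step_arm(commands=[0, -0.15, -0.1, 0.3, 0, 0, -0.015, 0, 0, 0, 0, 0, 0, 0, -0.5, 0, 0, 0, 0, 0, 0, -0.6, 0, 0, 0, 0, 0, 0, -0.8, 0, 0, 0, 0, 0, 0, -1, 0, 0, 0, 0, 0, 0, -1, 0, 0, 0, 0, 0, 0, -1, 0, 0, 0, 0, 0, 0, -1, 0, 0, 0, 0, 0, 0, -1, 0, 0, 0, 0, 0, 0], force=50)

```text
time: 15.72
position: [529.4, 104.1, 58.5]
tcp_rot: [[0.898, -0.441, -0.001], [-0.441, -0.898, -0.0], [-0.001, 0.0, -1.0]]
contact_force: [-5.9, 0.2, 8.7]
opening: 13.3
```

```bash
python3 -c "from h import *;snap(11)"
```

```text
15.7667 [529.3 104.1  58.4] yaw -26.16 13.28552625792356 [-5.8  0.6  7.8] [ 0.15  1.21 -0.1 ]
```

View pics/g11.png

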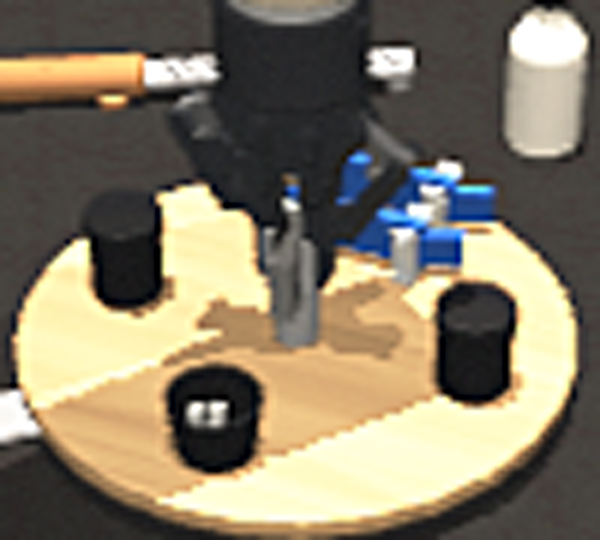

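The fingers are closed on the bar at 13.3 mm. I'll turn it smoothly in two calls, about -0.80 rad, then measure and finish.

step_arm(commands=[-1, -0.1, -0.1, 0, 0, 0, -0.01, -1, 0, 0, 0, 0, 0, -0.03, -1, 0, 0, 0, 0, 0, -0.045, -1, 0, 0, 0, 0, 0, -0.05, -1, 0, 0, 0, 0, 0, -0.05, -1, 0, 0, 0, 0, 0, -0.05, -1, 0, 0, 0, 0, 0, -0.05, -1, 0, 0, 0, 0, 0, -0.05, -1, 0, 0, 0, 0, 0, -0.05, -1, 0, 0, 0, 0, 0, -0.05])

```text
time: 16.6
position: [529.1, 104.3, 58.4]
tcp_rot: [[0.627, -0.779, 0.001], [-0.779, -0.627, 0.002], [-0.001, -0.002, -1.0]]
contact_force: [-1.8, 5.8, 4.4]
opening: 13.5
```

step_arm(commands=[-1, 0, 0, 0, 0, 0, -0.05, -1, 0, 0, 0, 0, 0, -0.05, -1, 0, 0, 0, 0, 0, -0.05, -1, 0, 0, 0, 0, 0, -0.05, -1, 0, 0, 0, 0, 0, -0.05, -1, 0, 0, 0, 0, 0, -0.05, -1, 0, 0, 0, 0, 0, -0.04, -1, 0, 0, 0, 0, 0, -0.02, -1, 0, 0, 0, 0, 0, -0.005, -1, 0, 0, 0, 0, 0, 0])

```text
time: 17.43
position: [528.9, 104.6, 58.4]
tcp_rot: [[0.31, -0.951, 0.001], [-0.951, -0.31, 0.002], [-0.002, -0.001, -1.0]]
contact_force: [-2.8, 5.9, 4.9]
opening: 12.9
```

```bash
python3 - <<'E'
from h import *
snap(12); im=env.get_image("top");cv2.imwrite("pics/top12.png",im)
cv2.imwrite("pics/t12.png",cv2.resize(im[145:265,150:290],None,fx=5,fy=5,interpolation=cv2.INTER_CUBIC))
E
```

```text
17.4833 [528.9 104.6  58.4] yaw -71.94 13.577853073298298 [-2.8  6.   4.7] [ 1.12  0.57 -0.01]
```

View pics/g12.png

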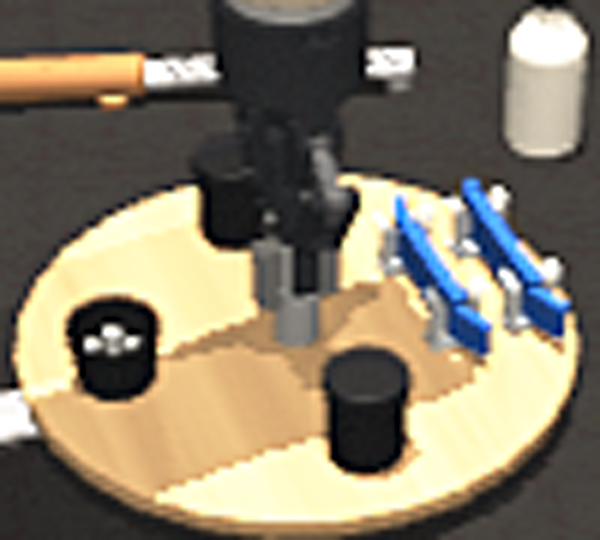

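View pics/t12.png

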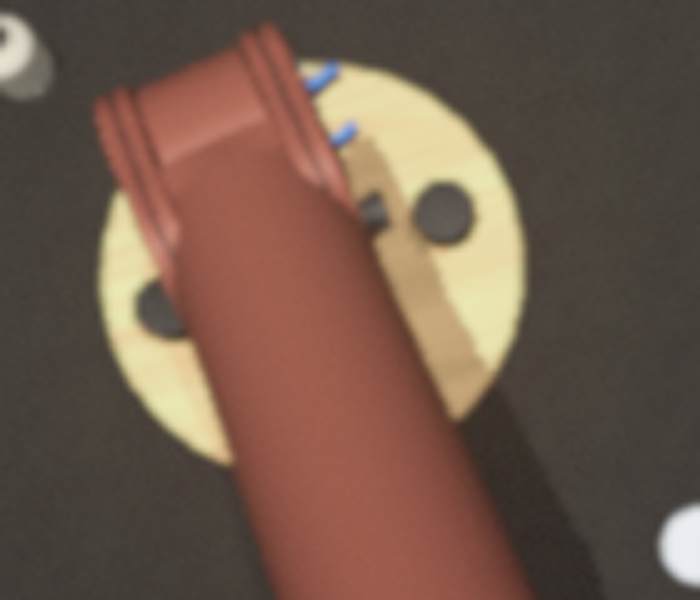

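The carousel turned with the grip, and the lever still stands in its slot. Remaining turn is about -0.09 rad. I'll also move the TCP 1 mm towards the axis to ease the side force.

step_arm(commands=[-1, 0, 0.05, 0, 0, 0, -0.01, -1, 0, 0.05, 0, 0, 0, -0.02, -1, 0, 0, 0, 0, 0, -0.02, -1, 0, 0, 0, 0, 0, -0.02, -1, 0, 0, 0, 0, 0, -0.015, -1, 0, 0, 0, 0, 0, -0.005, -1, 0, 0, 0, 0, 0, 0, -1, 0, 0, 0, 0, 0, 0, -1, 0, 0, 0, 0, 0, 0, -1, 0, 0, 0, 0, 0, 0])

```text
time: 18.37
position: [528.9, 104.7, 58.4]
tcp_rot: [[0.223, -0.975, 0.0], [-0.975, -0.223, 0.001], [-0.001, -0.001, -1.0]]
contact_force: [-3.5, 3.1, 6.8]
opening: 12.8
```

```bash
python3 - <<'E'
from h import *
im=snap(13); t=env.get_image("top");cv2.imwrite("pics/top13.png",t)
cv2.imwrite("pics/c13.png",cv2.resize(im[140:215,165:290],None,fx=6.4,fy=6.4,interpolation=cv2.INTER_CUBIC))
cv2.imwrite("pics/t13.png",cv2.resize(t[145:265,150:290],None,fx=5,fy=5,interpolation=cv2.INTER_CUBIC))
for ce,st in darks(t): print(ce.round(2),st)
E
```

```text
18.4167 [528.9 104.7  58.5] yaw -77.13 13.45123853004352 [-3.6  3.2  5.7] [0.6  0.67 0.05]
[239.07 190.13] [234 185  11  11  97]
[180.82 204.86] [177 199   9  11  56]
```

View pics/c13.png

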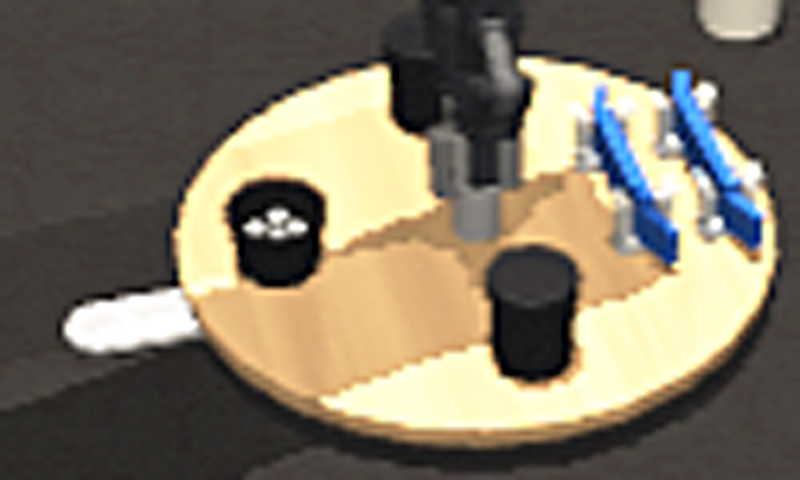

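View pics/t13.png

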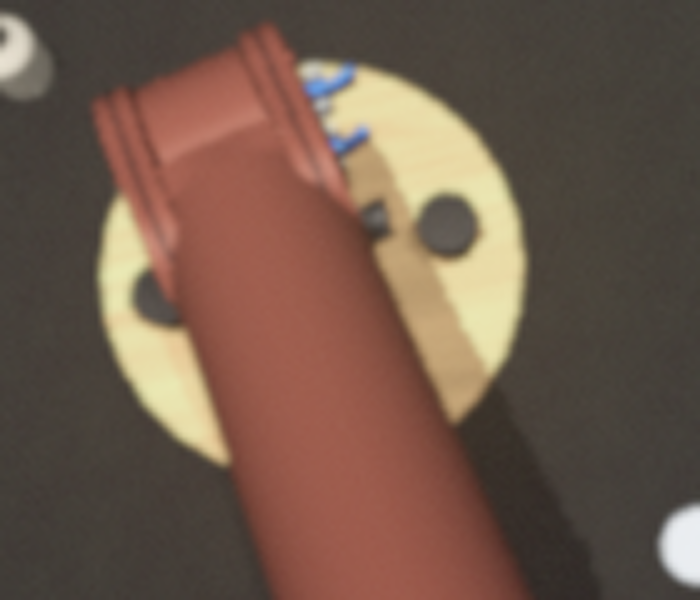

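```bash
python3 - <<'E'
from h import *
im=cv2.imread("pics/side13.png")
box=(250,145,42,40);l,t,w,h=box
b=im[t:t+h,l:l+w].astype(float);b=b[...,0]-b[...,2];soft=np.clip(b/np.percentile(b[b>40],60),0,1)
A=np.array([529,103.5]);f=np.radians(12.9)
def cost(p):
    # p: axis x,y ; rack angle ; free radial, free tangential
    x,y,a,r,tt=p;u=np.array([np.cos(a),np.sin(a)]);v=np.array([-u[1],u[0]])
    P1=np.array([x,y])+116*u;P2=np.array([x,y])+r*u+tt*v
    best=0
    return ((render("side",leverpoly(*P1,a+np.pi/2,32,S1)+leverpoly(*P2,a+np.pi/2,32,S2),box)-soft)**2).sum()
out=[]
for S1 in(1,-1):
  for S2 in(1,-1):
    x0=np.array([A[0],A[1],f,74,0.]);sx=np.vstack([x0]+[x0+np.eye(5)[i]*[6,6,.1,3,3][i] for i in range(5)])
    r=minimize(cost,x0,method="Nelder-Mead",options=dict(initial_simplex=sx,maxiter=600));out.append((r.fun,S1,S2,r.x.round(3)))
for o in sorted(out,key=lambda o:o[0])[:2]:print(o)
# tongue in side
hsv=cv2.cvtColor(im,cv2.COLOR_BGR2HSV);m=((hsv[...,1]<40)&(hsv[...,2]>140)).astype(np.uint8)
k,lab,st,ce=cv2.connectedComponentsWithStats(m);i=min((j for j in range(1,k) if st[j][4]>30),key=lambda j:np.hypot(*(ce[j]-[186,190])));print(st[i],ce[i])
ys,xs=np.where(lab==i);P=np.array([back("side",q,8)[:2] for q in zip(xs,ys)]);c=P.mean(0);wv,v=np.linalg.eigh(np.cov(P.T));d=v[:,1];d=d*np.sign(-d[0]);print("tongue",c,np.degrees(np.arctan2(d[1],d[0]))%360)
for ax in(out and [sorted(out,key=lambda o:o[0])[0][3][:2],A]):
    q=c-ax;print("axis",ax,"front dir",np.degrees(np.arctan2(q[1],q[0]))%360)
# cup: dark blob bbox; mouth via predicted
cu=(165+(277+.5)/6.4-.5,140+(209+.5)/6.4-.5);C=back("side",cu,60);print("cup",C)
for ang in(11.9,12.9,13.9):
    a=np.radians(ang+180);print(ang,(proj("side",[[529+98*np.cos(a),103.5+98*np.sin(a),60]])[0]-[164.5,139.5])*6.4)
q=c-C[:2];print("cup->tongue dir",np.degrees(np.arctan2(q[1],q[0]))%360)
E
```

```text
(np.float64(82.37630090884831), -1, -1, array([ 5.28188e+02,  1.10451e+02,  1.73000e-01,  7.42470e+01,
       -2.59100e+00]))
(np.float64(114.73067714980937), 1, -1, array([5.31902e+02, 1.08412e+02, 1.65000e-01, 7.07820e+01, 1.29700e+00]))
[175 185  21  10 155] [185.29677419 189.83870968]
tongue [364.09418483  60.18024255] 191.09532936369501
axis [528.188 110.451] front dir 197.0326424778551
axis [529.  103.5] front dir 194.71869874285883
cup [435.27171169  76.98097243  60.        ]
11.9 [273.0736217  201.33389233]
12.9 [273.8024524  203.50368621]
13.9 [274.59508012 205.66686222]
cup->tongue dir 193.280996863867
```

```bash
cat > fit.py <<'E'
from h import *
circ=np.array([[np.cos(a),np.sin(a)] for a in np.linspace(0,2*np.pi,48,endpoint=False)])
def cyl(x,y,r,z0,z1): return np.vstack([np.c_[circ*r+[x,y],np.full(48,z)] for z in(z0,z1)])
def blob(im,uv,rad,thr):
    g=cv2.cvtColor(im,cv2.COLOR_BGR2GRAY).astype(float)
    l,t=int(uv[0]-rad),int(uv[1]-rad);w=h=2*rad
    s=np.clip((thr-g[t:t+h,l:l+w])/50+.5,0,1)
    m=(s>.5).astype(np.uint8);cs,_=cv2.findContours(m,cv2.RETR_EXTERNAL,cv2.CHAIN_APPROX_SIMPLE)
    c=max(cs,key=cv2.contourArea);f=np.zeros_like(m);cv2.drawContours(f,[c],-1,1,-1)
    e=cv2.erode(f,np.ones((3,3),np.uint8));fd=cv2.dilate(f,np.ones((3,3),np.uint8))
    return np.where(e>0,1,np.where(fd>0,s,0)),(l,t,w,h)
def fitcyl(n,im,guess,r,z1,rad,thr=100):
    uv=proj(n,[[*guess,45]])[0];s,box=blob(im,uv,rad,thr)
    f=lambda p:((render(n,[cyl(p[0],p[1],r,26,z1)],box)-s)**2).sum()
    g=np.array(guess);R=minimize(f,g,method="Nelder-Mead",options=dict(initial_simplex=[g,g+[6,0],g+[0,6]]))
    return R.x,R.fun
E
python3 - <<'E'
from fit import *
L=[("top","top0",-26.16),("top","top8",-26.16),("side","side0",-26.16),("side","side5",-26.16),("side","side11",-26.16),("side","side12",-71.94),("side","side13",-77.13)]
for n,f,yaw in L:
    im=cv2.imread(f"pics/{f}.png");a=np.radians(yaw+90+180)
    x,c=fitcyl(n,im,(529+98*np.cos(a),103.5+98*np.sin(a)),25,60,11)
    # implied axis
    print(f,"cup",x.round(1),round(c,1),"axis implied",(x-98*np.array([np.cos(a),np.sin(a)])).round(1),end=" ")
    if f!="side13" or 1:
        for sgn in((1,-1) if n=="top" else (-1,)):
            b=np.radians(yaw+90+sgn*90);
            best=min(((fitcyl(n,im,(529+98*np.cos(b),103.5+98*np.sin(b)),22,z,11),z) for z in(56,60,64,68,72)),key=lambda q:q[0][1])
            print("jar",sgn,best[0][0].round(1),round(best[0][1],1),best[1],(best[0][0]-98*np.array([np.cos(b),np.sin(b)])).round(1),end=" ")
    print()
E
```

```text
top0 cup [484.3  12.5] 149.8 axis implied [527.5 100.5] jar 1 [440.2 146.2] 48.8 56 [528.1 103. ] jar -1 [620.7  60.9] 37.5 56 [532.7 104.1] 
top8 cup [487.3  18.5] 140.5 axis implied [530.6 106.5] jar 1 [443.1 150.1] 48.6 56 [531.  106.8] jar -1 [620.7  60.7] 38.7 56 [532.8 103.9] 
side0 cup [486.6  10.6] 41.2 axis implied [529.8  98.5] jar -1 [617.6  63.1] 24.7 68 [529.7 106.4] 
side5 cup [486.4  11.5] 41.1 axis implied [529.6  99.4] jar -1 [617.2  62.8] 25.2 68 [529.2 106. ] 
side11 cup [486.4  11.4] 38.9 axis implied [529.6  99.4] jar -1 [617.1  62.5] 24.4 68 [529.2 105.7] 
side12 cup [436.6  66.3] 44.0 axis implied [529.7  96.7] jar -1 [559.9  13.1] 19.6 68 [529.5 106.2] 
side13 cup [433.1  83. ] 52.6 axis implied [528.7 104.8] jar -1 [551.1  10.7] 24.2 68 [529.2 106.2]
```

```bash
python3 - <<'E'
from fit import *
def run(n,f,box,axis,zb,free=False):
    im=cv2.imread(f"pics/{f}.png");l,t,w,h=box
    hsv=cv2.cvtColor(im,cv2.COLOR_BGR2HSV)[t:t+h,l:l+w].astype(float)
    V=im[t:t+h,l:l+w].astype(float)[...,0]   # blue channel: steel bright, wood low
    s=np.clip((V-60)/(np.percentile(V,97)-60),0,1)
    def model(p):
        x,y=(p[2],p[3]) if free else axis
        a=p[0];u=np.array([np.cos(a),np.sin(a)]);v=np.array([-u[1],u[0]]);r=p[1];A=np.array([x,y])
        C=A+185*u
        pl=np.vstack([cyl(*C,r,zb,8)]+[np.r_[A+120*u+k*r*v,z][None] for k in(1,-1) for z in(zb,8)])
        T=render(n,[pl],box);D=render(n,[cyl(*A,145,14,26)],box)
        return T*(1-D),D
    def cost(p):
        T,D=model(p);return (((T-s)*(D<.01))**2).sum()
    x0=np.array([np.radians(192.6),16.]+([*axis] if free else []))
    sx=np.vstack([x0]+[x0+np.eye(len(x0))[i]*[.05,2,5,5][i] for i in range(len(x0))])
    R=minimize(cost,x0,method="Nelder-Mead",options=dict(initial_simplex=sx))
    print(n,f,axis,zb,"front",np.degrees(R.x[0]).round(2),R.x[1:].round(1),"cost",round(R.fun,1))
for zb in(0,4):
    for ax in((528.5,101.5),(529.5,103)): 
        run("top","top0",(212,228,26,34),ax,zb);run("top","top8",(212,228,26,34),ax,zb)
    for ax in((529.3,104.5),(529.3,106)): 
        run("side","side0",(168,178,34,24),ax,zb);run("side","side13",(168,178,34,24),ax,zb)
E
```

```text
top top0 (528.5, 101.5) 0 front 192.36 [17.6] cost 4.0
top top8 (528.5, 101.5) 0 front 192.36 [17.6] cost 4.0
top top0 (529.5, 103) 0 front 192.75 [18.2] cost 3.5
top top8 (529.5, 103) 0 front 192.76 [18.2] cost 3.5
side side0 (529.3, 104.5) 0 front 192.94 [13.2] cost 4.6
side side13 (529.3, 104.5) 0 front 193.26 [13.9] cost 4.0
side side0 (529.3, 106) 0 front 193.45 [13.3] cost 5.4
side side13 (529.3, 106) 0 front 193.73 [14.1] cost 4.9
top top0 (528.5, 101.5) 4 front 192.38 [17.7] cost 4.1
top top8 (528.5, 101.5) 4 front 192.38 [17.7] cost 4.1
top top0 (529.5, 103) 4 front 192.79 [18.4] cost 3.6
top top8 (529.5, 103) 4 front 192.78 [18.5] cost 3.5
side side0 (529.3, 104.5) 4 front 193.75 [15.4] cost 2.7
side side13 (529.3, 104.5) 4 front 193.92 [15.9] cost 2.3
side side0 (529.3, 106) 4 front 194.28 [15.2] cost 3.5
side side13 (529.3, 106) 4 front 194.45 [16.2] cost 3.0
```

The tool has the grip at 12.87°. Independent fits of the front direction give 12.4–12.8° from the top camera and 12.9–14.5° from the side, so the cup is lined up within about 1°. I'll do a last check of stillness and of how the lever is seated, then hand in.

```bash
python3 - <<'E'
from fit import *
im=snap(14);s=env.get_state();print("qd",np.abs(s["qd"]).max())
box=(250,145,42,40);l,t,w,h=box
b=im[t:t+h,l:l+w].astype(float);b=b[...,0]-b[...,2];soft=np.clip(b/np.percentile(b[b>40],60),0,1)
a=np.radians(12.87);u=np.array([np.cos(a),np.sin(a)]);v=np.array([-u[1],u[0]])
def cost(p):
    A=np.array([529.3,p[0]]);P1=A+116*u;P2=A+74*u+p[3]*v
    return ((render("side",leverpoly(*P1,a+np.pi/2,p[1],-1)+leverpoly(*P2,a+np.pi/2,p[2],-1),box)-soft)**2).sum()
for d in(0,):
    x0=np.array([105.,32,32,-1]);sx=np.vstack([x0]+[x0+np.eye(4)[i]*4 for i in range(4)])
    r=minimize(cost,x0,method="Nelder-Mead",options=dict(initial_simplex=sx));print("axis y, z full, z free, tang",r.x.round(1),r.fun)
E
```

```text
18.5167 [528.9 104.7  58.5] yaw -77.13 13.249469563177948 [-3.6  2.7  6.6] [0.59 0.63 0.  ]
qd 0.0013655972145482133
axis y, z full, z free, tang [103.8  31.6  29.6   2.2] 94.24131083515897
```

View pics/g14.png

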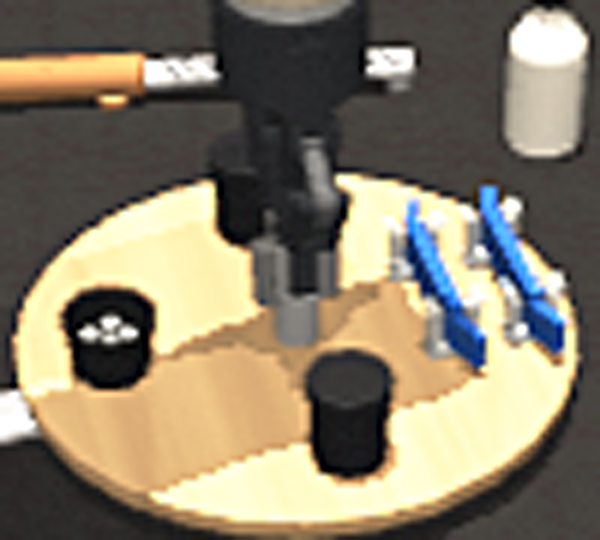

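Both levers stand at the same height in the rack, the arm is still, the grip is held and the cup is over the tongue. Handing in.

```bash
python3 -c "
from bench import env
print(env.sign_off())"
```

```text
the job is handed in; nothing more can be done
None
```

I put the lever in the free slot and let go of it. I then turned the carousel by its centre grip by about 51° and handed the job in at about 18.5 s, still holding the grip.

- **Lever:** it touched the slot floor at the expected height (TCP 37.1 mm, 36.9 mm expected). On the way in it pressed the inner posts with about 6 N, so I moved it 3 mm outwards. In the last picture it stands upright beside the fixed lever. A model fit of that picture put its bottom within about 2 mm of the fixed lever's.
- **Alignment:** the tool holds the grip with the cup at 192.9°. My estimates of the tongue's direction disagree a little: 192.4–192.8° from the top camera and 192.9–194.5° from the side camera. The cup should be within about 1° of the front, 1.6° at worst.
- **Hold:** the joints were still and the fingers were closed on the bar at 13.3 mm with the grip force set to 50 N. The remaining wrist force was about 8 N.
- **Bystanders:** I did not touch the other things on the bench. I did not measure their positions again at the end.

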